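# Tip the blue tube rack onto the turning pad

## Task

The blue four-way tube rack stands with its small wells facing the robot, a little short of the turning pad. Without lifting it, slide it across the bench until it stands square against the pad's steel kerb, then tip it forward over the kerb so that it lies flat and square on the pad with its small wells facing up. Leave the orange and green racks standing where they are.

Things in the scene. Friction and masses are not known exactly. Their poses are not given: they have to be found in the camera images.
- rack_blue: Blue tube rack, a closed block, about 0.2 to 0.45 kg; origin at its centre. Stands 25 to 55 mm short of the kerb: own x (70 mm) towards the kerb, y (110) along it, z (84) up. Small wells (12 mm) on its -x face, large (29 mm) on top; wells are flat marks. Pushed towards +x at 40 mm height or lower it slides; pushed near the top it tips over the kerb, and beyond 45 degrees falls by itself.
- rack_orange: Orange rack of the same shape, size, frame and stance as the blue one. The three racks stand in a row in front of the same kerb in any order, at least 30 mm apart. Leave this one standing where it is.
- rack_green: Green rack of the same shape, size, frame and stance as the blue one. The three racks stand in a row in front of the same kerb in any order, at least 30 mm apart. Leave this one standing where it is.
- pad: Fixed turning pad: a steel kerb strip (12 mm wide) with a grey rubber pad flush behind it, together one flat step 10 mm high, 130 deep, 540 long. Origin at bench level on the kerb's front face (the robot's side), mid length; x level across the pad, away from the robot (push this way), y along the kerb, z up. A rack well tipped has its centre about 32 mm behind that face, one end overhanging it.
Things that resemble listed ones, but are neither listed nor needed, are in the scene too. Of the things that look like the rack_green, the middle-sized one is meant.

How it is judged:
By the outcome, as a careful person would: the job done as asked, in the order asked, and still so for the second after the job is handed in, with the robot touching nothing.
It also fails if it takes over 35 s, if anything falls off the work surface, if the arm or the gripper's body presses on something with over 40 N, if the wrist force passes 120 N, or if a joint passes its speed limit or range.

## Robot

A 7-joint arm with a two-finger parallel gripper is mounted at the origin on the work surface. World frame = base frame: x ahead of the robot, y to its left, z up, the work surface at z = 0. Lengths are in m, angles in rad, forces in N, time in s.
With the tool pointing down it reaches from about 0.425 to 0.875 m from the base axis. Payload 4.7 kg.
Tool frame: the origin (TCP) lies midway between the tips of the shut fingers; the grasp point (between the pads) lies 19 mm behind it; z points along the fingers, x is the direction in which the jaws open and shut, and the axes are right-handed (so a half turn about z gives the same grasp; the last joint's range is limited). The gripper opens to 87 mm and grips with 3 to 60 N. Pads are 19 mm wide; open, the fingers measure 117 mm over their backs; the gripper's body (75 mm by 190 mm) begins 51 mm behind the grasp point.
Start: joints at [-1.177, 0.321, -0.07, 1.45, 0.023, 1.371, -0.057], TCP at [0.241, 0.604, 0.223] pointing down, gripper open.
Joint ranges: [-2.86, 2.86], [-0.3, 2.09], [-1.38, 1.24], [0.06, 2.45], [-1.56, 4.7], [0.09, 2.05], [-2.69, 2.69]. Speed limits (rad/s): [2.57, 2.57, 3.14, 3.14, 3.14, 3.14, 3.14].

## Interface

Orientations are given as a 3x3 rotation matrix whose columns are the frame's x, y, z axes.
In Python, from workcell import * gives the robot as it stands. Calls block until the motion is done:
- move_ptp(position, orientation): joint-space move of the TCP to a pose.
- line_to(position, rotation=None, rate=0.15, f_stop=None): straight line of the TCP; rotation=None keeps the orientation; rate is the mean speed in m/s. With f_stop (N) it stops when the force on the tool has changed by that much, and returns True; else False.
- move_j(angles): joint-space move.
- move_gripper(opening): finger opening in m; the grip force is fixed at half the most; returns when the fingers have stopped.
- dwell(seconds).
- inverse_kinematics(position, orientation): joint angles nearest the present ones, or None.
- camera(name): name is "side" or "top" or "wrist"; returns (picture, depth): 384x512x3 uint8, blue, green, red; 384x512 float32, m along the optical axis (not along the pixel's ray), 0 where there is no reading.
- camera_info(name): a dict with "camera_matrix" (3x3 intrinsics, pixels), "dist_coeffs" ([k1, k2, p1, p2, k3] as OpenCV has them; the pictures are not rectified), "extrinsics" (4x4, takes a point from world to camera coordinates). Camera axes: x right, y up, looking along -z (the intrinsics and any distortion apply to the point x, -y, -z); pixel columns grow to the right and rows downward; lengths in m; the calibration is good to about 2 mm. A picture is of the moment at which its call begins: read the wrist's pose just before it. camera_info takes no time and is no camera call; for the wrist camera it gives the pose at the moment of the call.
A pose or a line that the arm cannot do raises PlanningError and nothing moves.
- close_job(): hands the job in, once; it reports no verdict.
Readings, each from a call of its own:
- current_clock(): time.
- current_q(): joint angles.
- current_dq(): joint speeds.
- current_joint_efforts(): joint torques, N m.
- current_tcp_pos(): TCP position.
- current_tcp_rot(): TCP orientation.
- current_force(): force on the tool from outside, world axes, zero at the start.
- current_ft_torque(): the same for the moment, N m.
- current_width(): finger opening in m.
Only numpy, scipy, OpenCV 4.12 (cv2) and the standard library are available. Lean on these libraries where they do the work, as an engineer would, in place of code of your own. Each camera call takes 0.05 s, during which the arm holds its last target.

## Working session

There is one attempt and no reset: what is moved stays moved. The work goes in short steps, each a Python script; the robot and the scene stay as the last script left them, time stands still between calls to the robot, and variables do not carry over. Pictures are saved under pics/ and viewed, and the job is handed in when it is done.

```bash
ls; mkdir -p pics; python3 - <<'E'
from workcell import *
import cv2,numpy as np
for n in ("top","side"):
    p,d=camera(n); cv2.imwrite(f"pics/{n}0.png",p); np.save(f"pics/{n}0.npy",d)
    i=camera_info(n); print(n,i); np.savez(f"pics/{n}_info.npz",K=i["camera_matrix"],D=i["dist_coeffs"],E=i["extrinsics"])
print(current_clock(),current_tcp_rot())
E
```

```text
pics
top {'camera_matrix': array([[430.22376588,   0.        , 256.79673504],
       [  0.        , 430.22376588, 185.18292881],
       [  0.        ,   0.        ,   1.        ]]), 'dist_coeffs': array([-0.10330144,  0.        ,  0.        ,  0.        ,  0.        ]), 'extrinsics': array([[-0.06754271, -0.99771531, -0.00146137,  0.06433091],
       [ 0.97521037, -0.0663284 ,  0.2111049 , -0.48697951],
       [-0.21071952,  0.01283345,  0.97746232, -0.8325981 ],
       [ 0.        ,  0.        ,  0.        ,  1.        ]])}
side {'camera_matrix': array([[393.1624297 ,   0.        , 252.01058596],
       [  0.        , 393.1624297 , 188.9833588 ],
       [  0.        ,   0.        ,   1.        ]]), 'dist_coeffs': array([-0.12510494,  0.        ,  0.        ,  0.        ,  0.        ]), 'extrinsics': array([[ 0.8301724 , -0.55742103, -0.00977702, -0.36540718],
       [ 0.36709634,  0.53335327,  0.76208567, -0.26191248],
       [-0.41958797, -0.63625159,  0.64740238, -0.61967243],
       [ 0.        ,  0.        ,  0.        ,  1.        ]])}
0.1 [[ 3.70651631e-01  9.28771802e-01 -5.55123627e-04]
 [ 9.28770412e-01 -3.70652038e-01 -1.60918097e-03]
 [-1.70031961e-03  8.08631507e-05 -9.99998551e-01]]
```

View pics/top0.png

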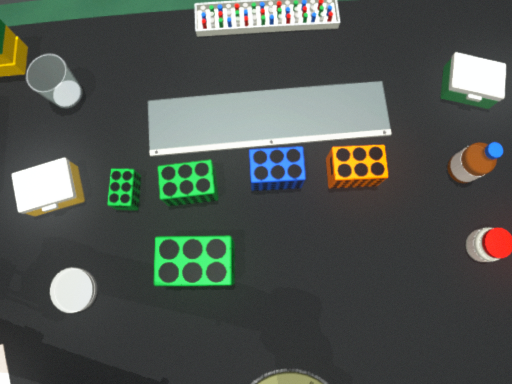

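View pics/side0.png

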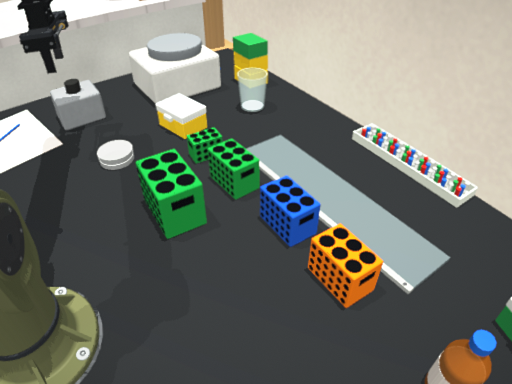

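The top view shows blue at about (277,168), between the middle-sized green rack (187,182) and orange (357,166). The kerb runs from (150,152) to (390,133). A large green decoy stands at (193,260) and a small one at (124,188).

```bash
cat > h.py <<'E'
import cv2,numpy as np
def cloud(p,d,i):
    K=np.array(i["camera_matrix"]);D=np.array(i["dist_coeffs"]);E=np.array(i["extrinsics"])
    v,u=np.mgrid[0:d.shape[0],0:d.shape[1]]
    n=cv2.undistortPoints(np.stack([u,v],-1).reshape(-1,1,2).astype(np.float64),K,D).reshape(d.shape+(2,))
    c=np.stack([n[...,0]*d,-n[...,1]*d,-d],-1)
    return (c-E[:3,3])@E[:3,:3]
def masks(p):
    hsv=cv2.cvtColor(p,cv2.COLOR_BGR2HSV); h,s,v=cv2.split(hsv)
    ok=(s>120)&(v>60)
    return dict(blue=ok&(h>100)&(h<130),orange=ok&(h>5)&(h<22),green=ok&(h>50)&(h<75))
def rect(P,m,zlo,zhi):
    q=P[m&(P[...,2]>zlo)&(P[...,2]<zhi)]
    (c,s,a)=cv2.minAreaRect((q[:,:2]*1000).astype(np.float32))
    return c,s,a,np.median(q[:,2]),len(q)
def comps(P,m,zlo=0.07,zhi=0.1):
    # top faces incl. wells: close
    t=m&(P[...,2]>zlo)&(P[...,2]<zhi)
    n,l,st,_=cv2.connectedComponentsWithStats(cv2.morphologyEx(t.astype(np.uint8),cv2.MORPH_CLOSE,np.ones((3,3))))
    for k in range(1,n):
        if st[k,4]>150: yield st[k],rect(P,(l==k)&t,zlo,zhi)
E
python3 - <<'E'
from h import *
p=cv2.imread("pics/top0.png");d=np.load("pics/top0.npy");z=np.load("pics/top_info.npz")
P=cloud(p,d,dict(camera_matrix=z["K"],dist_coeffs=z["D"],extrinsics=z["E"]))
for n,m in masks(p).items():
    for s,r in comps(P,m,0.05,0.14): print(n,s,r)
g=cv2.cvtColor(p,cv2.COLOR_BGR2GRAY)
hs=cv2.cvtColor(p,cv2.COLOR_BGR2HSV)
t=(P[...,2]>0.004)&(P[...,2]<0.018)&(g>90)&(hs[...,1]<70)
t[:70]=0;t[170:]=0;t[:,:140]=0;t[:,400:]=0
n,l,st,_=cv2.connectedComponentsWithStats(t.astype(np.uint8))
k=1+np.argmax(st[1:,4]); q=P[l==k]; print(st[k],cv2.minAreaRect((q[:,:2]*1000).astype(np.float32)),np.median(q[:,2]))
print(cv2.boxPoints(cv2.minAreaRect((q[:,:2]*1000).astype(np.float32))))
# front edge per column: lowest row of white
r=[]
for u in range(155,388,2):
    col=np.where(l[:,u]==k)[0]
    if len(col): r.append(P[col.max(),u])
r=np.array(r); a=np.polyfit(r[:,1],r[:,0],1); e=r[:,0]-np.polyval(a,r[:,1]);
r=r[abs(e)<0.003];a=np.polyfit(r[:,1],r[:,0],1);print("front x = ",a,len(r),np.std(r[:,0]-np.polyval(a,r[:,1])), np.degrees(np.arctan(a[0])), r[:,2].mean())
print(P[300,400],P[250,350])
# front & back of the blue faces seen side
z=np.load("pics/side_info.npz");p=cv2.imread("pics/side0.png");d=np.load("pics/side0.npy")
P=cloud(p,d,dict(camera_matrix=z["K"],dist_coeffs=z["D"],extrinsics=z["E"]))
for n,m in masks(p).items():
    for s,r in comps(P,m,0.078,0.14): print("side",n,s,r)
E
```

```text
blue [ 249  147   56   40 1294] ((523.307861328125, -10.565963745117188), (110.40209197998047, 71.2696304321289), 89.20266723632812, np.float64(0.08297384722715148), 1257)
orange [462 142  35  33 758] ((506.3848571777344, -424.84197998046875), (65.71968841552734, 56.5928840637207), 18.14928436279297, np.float64(0.10183729911442573), 757)
orange [ 329  145   59   39 1114] ((517.318115234375, -178.25347900390625), (110.6495361328125, 71.40945434570312), 89.09374237060547, np.float64(0.08249339279825044), 921)
green [ 158  160   58   43 1284] ((505.2233581542969, 172.8618621826172), (71.42879486083984, 109.62481689453125), 3.3151652812957764, np.float64(0.08311910752209387), 1241)
green [107 169  28  37 604] ((505.26348876953125, 312.4825439453125), (50.73992919921875, 77.3960189819336), 83.83335876464844, np.float64(0.05897069798164972), 596)
green [ 153  236   80   51 2170] ((342.71209716796875, 162.15206909179688), (145.93927001953125, 93.69285583496094), 86.94547271728516, np.float64(0.11023226804393953), 2151)
[  148    81   244    75 13191] ((655.145263671875, -5.59368896484375), 
[... 868 characters left out ...]
808532108), 835)
side orange [ 440  339   51   45 1673] ((499.1091003417969, -430.8810119628906), (55.549991607666016, 66.45956420898438), 5.594027042388916, np.float64(0.10524900934226886), 1658)
side green [234  42  33  17 319] ((823.6541748046875, 597.3052978515625), (62.32750701904297, 113.97559356689453), 38.72188186645508, np.float64(0.12368359111838417), 317)
side green [208 139  51  35 683] ((504.3886413574219, 172.4609375), (70.509765625, 111.11247253417969), 2.9531869888305664, np.float64(0.08479824898512756), 673)
side green [ 136  149   68   64 1789] ((340.5151062011719, 160.93667602539062), (147.484375, 93.7011947631836), 87.14268493652344, np.float64(0.11166636938130106), 1748)
```

Blue's centre is at (0.5225, -0.011) with a yaw of about -1°. The kerb face is at x≈0.589 and yawed +1.47°, which leaves a gap of about 32 mm. The measured tops are about 83 mm high and 110x71 mm, which fits the given size. I'll push low with two fingers spread along the kerb, so the push also squares the rack. First I'll check IK.

```bash
cat >> h.py <<'E'
A=np.radians(1.47); n=np.array([np.cos(A),np.sin(A),0]); t=np.array([-np.sin(A),np.cos(A),0]); Z=np.array([0,0,1.])
def R(tilt):
    T=np.radians(tilt); z=np.sin(T)*n-np.cos(T)*Z
    return np.column_stack([t,np.cross(z,t),z])
O=np.array([0.5893,0,0])   # kerb line
C=np.array([0.5225,-0.011,0]); LY=(C-O)@t
def W(x,z,dy=0): return O+x*n+(LY+dy)*t+z*Z   # pad-frame point on rack's mid line
E
python3 - <<'E'
from workcell import *
from h import *
print(LY)
for tilt in (0,8,12,15,20):
    for x,z in ((-.135,.2),(-.135,.015),(-.075,.015),(-.09,.075),(-.08,.09),(0.01,.11)):
        q=inverse_kinematics(W(x,z),R(tilt)); print(tilt,x,z,None if q is None else np.round(q,2))
E
```

```text
-0.00928272433958904
0 -0.135 0.2 [-0.52 -0.11  0.46  1.96  0.05  1.28  1.52]
0 -0.135 0.015 [-0.58  0.14  0.58  2.16 -0.1   0.87  1.66]
0 -0.075 0.015 [-0.52  0.27  0.55  2.02 -0.18  0.9   1.72]
0 -0.09 0.075 [-0.56  0.14  0.57  2.01 -0.09  1.02  1.65]
0 -0.08 0.09 [-0.56  0.14  0.57  1.97 -0.09  1.05  1.65]
0 0.01 0.11 [-0.47  0.32  0.52  1.74 -0.17  1.13  1.7 ]
8 -0.135 0.2 [-0.47 -0.23  0.38  2.06  0.1   1.16  1.47]
8 -0.135 0.015 [-0.65  0.02  0.63  2.27 -0.02  0.71  1.59]
8 -0.075 0.015 [-0.58  0.17  0.59  2.14 -0.14  0.73  1.69]
8 -0.09 0.075 [-0.64  0.02  0.62  2.13 -0.02  0.86  1.59]
8 -0.08 0.09 [-0.64  0.02  0.62  2.09 -0.02  0.89  1.59]
8 0.01 0.11 [-0.54  0.21  0.58  1.87 -0.15  0.96  1.69]
12 -0.135 0.2 [-0.42 -0.29  0.33  2.11  0.12  1.09  1.46]
12 -0.135 0.015 [-0.7  -0.04  0.67  2.33  0.05  0.63  1.53]
12 -0.075 0.015 [-0.62  0.12  0.62  2.2  -0.12  0.64  1.67]
12 -0.09 0.075 [-0.69 -0.04  0.65  2.19  0.04  0.78  1.54]
12 -0.08 0.09 [-0.68 -0.04  0.65  2.15  0.04  0.82  1.54]
12 0.01 0.11 [-0.58  0.16  0.6   1.93 -0.13  0.87  1.67]
15 -0.135 0.2 [-0.17 -0.3   0.12  2.15  0.05  1.03  1.52]
15 -0.135 0.015 [-0.73 -0.09  0.69  2.38  0.11  0.58  1.48]
15 -0.075 0.015 [-0.64  0.08  0.63  2.24 -0.09  0.57  1.65]
15 -0.09 0.075 [-0.72 -0.09  0.67  2.23  0.09  0.72  1.49]
15 -0.08 0.09 [-0.71 -0.09  0.67  2.19  0.09  0.76  1.5 ]
15 0.01 0.11 [-0.62  0.12  0.63  1.98 -0.11  0.8   1.66]
20 -0.135 0.2 None
20 -0.135 0.015 [-0.78 -0.17  0.73  2.45  0.25  0.48  1.36]
20 -0.075 0.015 [-0.67  0.02  0.65  2.32 -0.04  0.46  1.61]
20 -0.09 0.075 [-0.77 -0.17  0.7   2.3   0.21  0.63  1.4 ]
20 -0.08 0.09 [-0.76 -0.17  0.7   2.27  0.2   0.66  1.4 ]
20 0.01 0.11 [-0.68  0.06  0.67  2.06 -0.06  0.69  1.63]
```

```bash
python3 - <<'E'
from workcell import *
from h import *
move_gripper(0.06)
move_ptp(W(-.138,.16),R(10))
print(current_clock(),current_tcp_pos(),current_force())
line_to(W(-.138,.018),rate=.12)
print(current_clock(),current_tcp_pos(),current_force(),current_width())
f=line_to(W(-.105,.018),rate=.05)
print(current_clock(),f,current_tcp_pos(),current_force())
p,d=camera("side"); cv2.imwrite("pics/side1.png",p)
E
```

```text
3.2 [ 0.45202032 -0.01214921  0.16030824] [0.12150467 0.09929685 0.10566876]
4.5333 [ 0.45219821 -0.01275752  0.01858709] [-0.18994284  0.17445095  1.31666256] 0.05997481231689739
5.3417 False [ 0.484621   -0.0120548   0.01787448] [-0.05457667  0.16946122 -0.18166056]
```

View pics/side1.png

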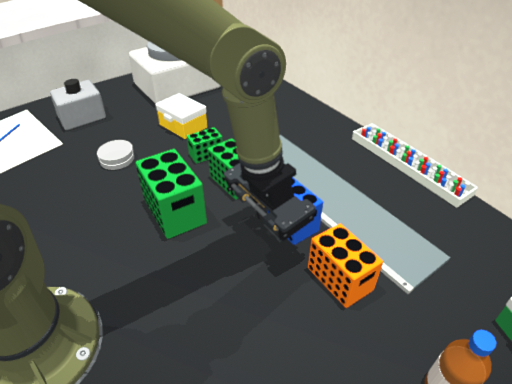

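The gripper is behind the blue rack at about (270,205), clear of green and orange. Next I'll push to the kerb with a force stop.

```bash
python3 - <<'E'
from workcell import *
from h import *
for i in range(9):
    x=-.105+.005*(i+1)
    f=line_to(W(x,.018),rate=.03,f_stop=7)
    p=current_tcp_pos(); F=current_force()
    print(round(current_clock(),2),f,np.round((p-O)@n,4),round(p[2],4),np.round([F@n,F@t,F[2]],2),np.round(current_ft_torque(),2))
    if f or (F@n<-6): break
p,d=camera("side"); cv2.imwrite("pics/side2.png",p); np.save("pics/side2.npy",d)
P=cloud(p,d,camera_info("side"))
for s,r in comps(P,masks(p)["blue"],0.078,0.14): print(s,r)
p,d=camera("top"); cv2.imwrite("pics/top2.png",p)
P=cloud(p,d,camera_info("top"))
for s,r in comps(P,masks(p)["blue"],0.07,0.1): print(s,r)
E
```

```text
5.71 False -0.0997 0.0181 [-0.34 -0.02 -0.34] [0.08 0.3  0.05]
6.03 False -0.0945 0.0181 [0.43 0.32 0.32] [ 0.04  0.21 -0.03]
6.34 False -0.0895 0.0181 [ 0.43 -0.64  0.87] [ 0.05  0.2  -0.  ]
6.66 False -0.0845 0.0181 [-0.65 -0.18  0.18] [-0.01  0.21 -0.02]
6.91 True -0.0817 0.0171 [-0.51 -0.17  0.45] [0.06 0.22 0.04]
[301 174  31  34 217] ((563.5963745117188, -44.39262390136719), (137.366455078125, 59.4852180480957), 50.64146423339844, np.float64(0.08611430915312936), 214)
[247 135  12  25 160] ((563.5037841796875, 35.20173645019531), (22.332918167114258, 52.73637390136719), 85.48909759521484, np.float64(0.08340477279343364), 157)
```

View pics/top2.png

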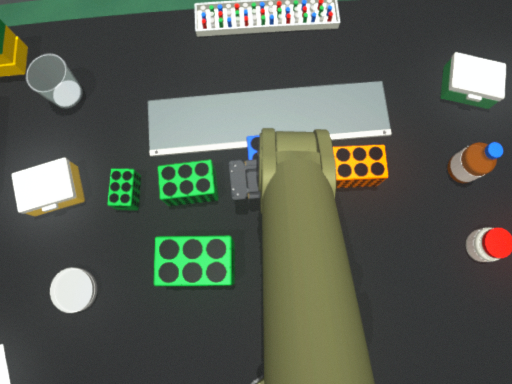

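```bash
python3 - <<'E'
from workcell import *
from h import *
for i in range(3):
    f=line_to(W(-.072,.016),rate=.015,f_stop=9)
    p=current_tcp_pos(); F=current_force()
    print(round(current_clock(),2),f,np.round((p-O)@n,4),round(p[2],4),np.round([F@n,F@t,F[2]],2),np.round(current_ft_torque(),2))
    if i==0 and not f: break
    if i==1: break
p,d=camera("side"); cv2.imwrite("pics/side3.png",p)
cv2.imwrite("pics/s3z.png",cv2.resize(p[130:290,200:400],None,fx=4,fy=3.5,interpolation=cv2.INTER_CUBIC))
E
```

```text
7.39 True -0.0817 0.0154 [-0.63  0.06  0.25] [0.02 0.16 0.  ]
7.76 True -0.0817 0.0143 [ 0.09 -0.08 -0.35] [-0.    0.19 -0.02]
```

View pics/s3z.png

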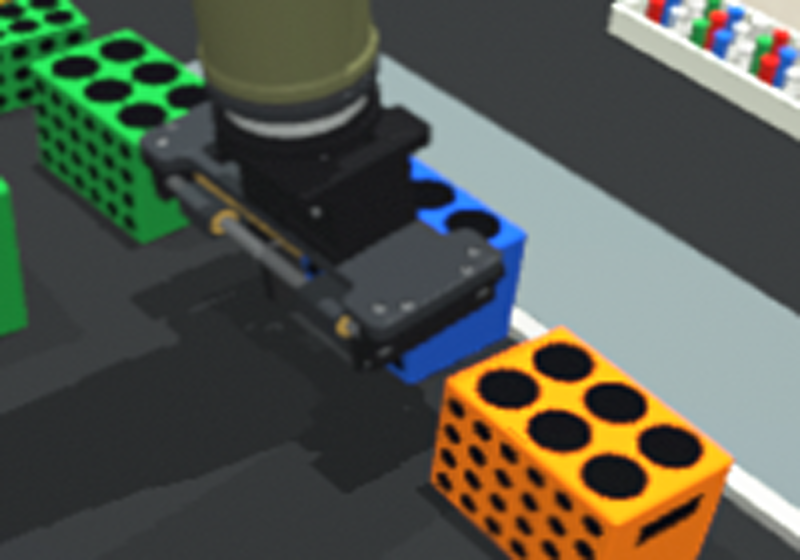

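It stopped at the same place three times (-0.0817 m), so the rack is seated on the kerb. I'll retract, raise the fingers, and look before tipping.

```bash
python3 - <<'E'
from workcell import *
from h import *
line_to(W(-.110,.018),rate=.1)
line_to(W(-.110,.17),rate=.2)
p,d=camera("side"); cv2.imwrite("pics/s4z.png",cv2.resize(p[130:290,200:400],None,fx=4,fy=3.5,interpolation=cv2.INTER_CUBIC))
P=cloud(p,d,camera_info("side"));m=masks(p)["blue"]
for s,r in comps(P,m,0.078,0.14): print(s,r)
p,d=camera("top"); cv2.imwrite("pics/top4.png",p)
P=cloud(p,d,camera_info("top"));m=masks(p)["blue"]
for s,r in comps(P,m,0.07,0.1): print(s,r)
print(current_clock())
E
```

```text
[272 170  60  43 893] ((551.6505737304688, -9.039348602294922), (71.81108856201172, 110.5938720703125), 1.9798663854599, np.float64(0.0859031777957006), 877)
9.25
```

View pics/s4z.png

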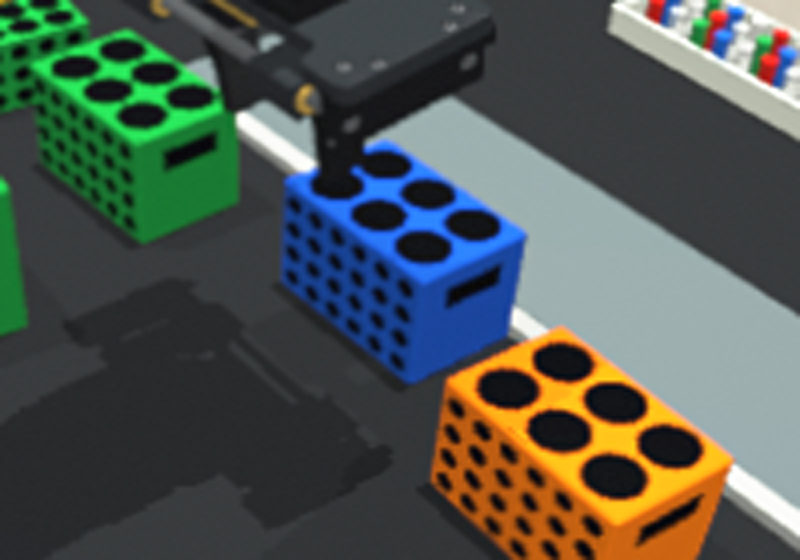

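The rack now stands at the kerb. I'll check its yaw against the kerb's more tightly, both from the same side image.

```bash
python3 - <<'E'
from workcell import *
from h import *
p,d=camera("side"); P=cloud(p,d,camera_info("side")); np.save("pics/side5.npy",d); cv2.imwrite("pics/side5.png",p)
for name in("blue","orange","green"):
    m=masks(p)[name]
    m=cv2.erode(m.astype(np.uint8),np.ones((1,1)))>0
    q=P[m&(P[...,2]>.01)&(P[...,2]<.076)]
    q=q[(q[:,0]>.45)&(q[:,0]<.6)&(abs(q[:,1])<.24)]
    # -x face: RANSAC line x=a*y+b
    best=None;rng=np.random.default_rng(0)
    for _ in range(500):
        i,j=rng.integers(len(q),size=2)
        if abs(q[i,1]-q[j,1])<.05: continue
        a=(q[i,0]-q[j,0])/(q[i,1]-q[j,1]);
        if abs(a)>.2: continue
        e=abs(q[:,0]-q[i,0]-a*(q[:,1]-q[i,1]))<.0015
        if best is None or e.sum()>best.sum(): best=e
    s=q[best]; a=np.polyfit(s[:,1],s[:,0],1); print(name,len(s),np.degrees(np.arctan(-a[0])),"x at y=-.01",np.polyval(a,-.01))
# kerb: white pixels
hs=cv2.cvtColor(p,cv2.COLOR_BGR2HSV)
m=(hs[...,1]<25)&(hs[...,2]>200)&(P[...,2]>.003)&(P[...,2]<.02)&(P[...,0]>.57)&(P[...,0]<.62)&(abs(P[...,1])<.27)
q=P[m]; a=np.polyfit(q[:,1],q[:,0],1)
for _ in range(3):
    e=q[:,0]-np.polyval(a,q[:,1]); q=q[abs(e)<.008]; a=np.polyfit(q[:,1],q[:,0],1)
print("kerb",len(q),np.degrees(np.arctan(-a[0])),np.polyval(a,-.01),q[:,1].min(),q[:,1].max())
E
```

```text
blue 624 1.1056609681265874 x at y=-.01 0.5177488447286994
orange 901 -1.1137709477005102 x at y=-.01 0.4845065810487375
green 434 3.6339727239624895 x at y=-.01 0.4820342194492674
kerb 332 1.4127170053834355 0.5943920635990092 -0.2695273566873816 0.18946755653362093
```

Blue's yaw is 1.1° against the kerb's 1.4°, and the gap is about 0.7 mm. That is seated and square within the noise, so I'll tip it along the arc.

```bash
python3 - <<'E'
from workcell import *
from h import *
line_to(W(-.112,.0683),rate=.2)
line_to(W(-.085,.0683),rate=.1,f_stop=15)
print(current_clock(),current_force())
H=.060
for th in (5,15,25,35,43,49,54):
    c,s=np.cos(np.radians(th)),np.sin(np.radians(th))
    f=line_to(W(-.07*c+H*s-.0117,.010+H*c+.07*s-.0017),rate=.05,f_stop=25)
    F=current_force(); p=current_tcp_pos()
    print(th,round(current_clock(),2),f,np.round([F@n,F@t,F[2]],1),np.round([(p-O)@n,p[2]],4))
    if f: break
    if th==25 or th==49: cv2.imwrite(f"pics/tip{th}.png",camera("side")[0])
E
python3 -c "
import cv2,numpy as np
cv2.imwrite('pics/tipz.png',np.hstack([cv2.resize(cv2.imread(f'pics/tip{k}.png')[100:290,200:400],None,fx=2,fy=2) for k in (25,49)]))"
```

```text
10.375 [ 0.52985397 -0.14278335 -0.04306998]
5 10.73 False [-4.5 -0.3  2.7] [-0.0767  0.0744]
15 11.21 False [-3.  -0.5  3.4] [-0.0635  0.0845]
25 11.68 False [-1.   1.   1.3] [-0.0493  0.0923]
35 12.21 False [-0.2 -0.  -0. ] [-0.0344  0.0976]
43 12.62 False [-0.  -0.3 -0.4] [-0.0218  0.0998]
49 12.96 False [-0.1  0.3 -0.1] [-0.0121  0.1005]
54 13.32 False [-0.6  0.2 -0.3] [-0.004   0.1002]
```

View pics/tipz.png

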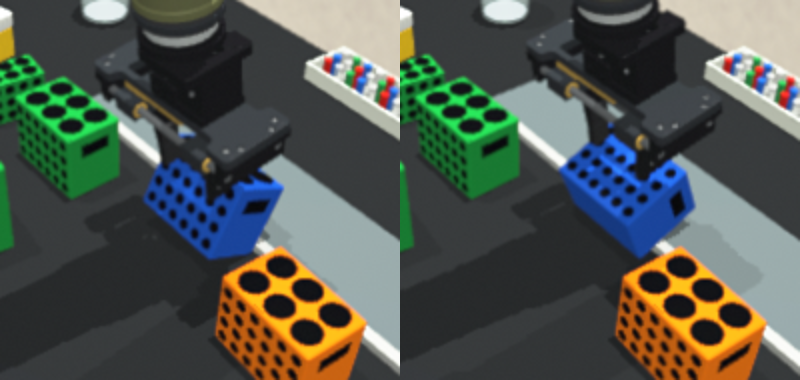

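At 25° and 49° the rack is tipping cleanly over the kerb. I'll check the result at 54°.

```bash
python3 - <<'E'
from workcell import *
from h import *
p,d=camera("side"); cv2.imwrite("pics/s6.png",cv2.resize(p[100:290,200:400],None,fx=4,fy=3.1))
print(current_clock(),current_force())
E
```

```text
13.3667 [ 0.06802053 -0.02900738 -1.5015654 ]
```

View pics/s6.png

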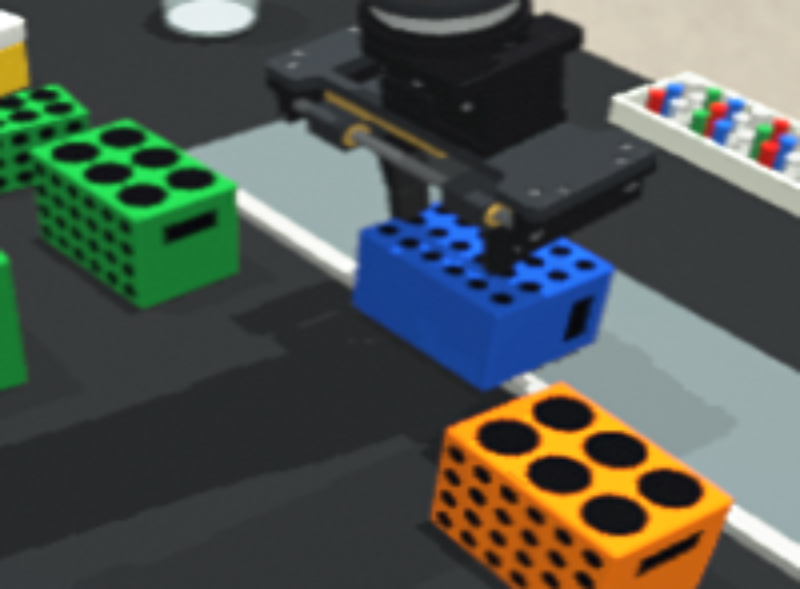

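The rack has fallen flat or nearly so, with its small wells up and its top at about (480,250). I'll retract up and away, then measure.

```bash
python3 - <<'E'
from workcell import *
from h import *
p=current_tcp_pos()
line_to(p+np.array([0,0,.1]),rate=.2)
move_ptp(np.array([.40,.32,.25]),R(0))
print(current_clock())
for nme in("top","side"):
    p,d=camera(nme); cv2.imwrite(f"pics/{nme}7.png",p); P=cloud(p,d,camera_info(nme)); M=masks(p)
    for k in M:
        for s,r in comps(P,M[k],0.07,0.1):
            print(nme,k,r,"pad x",(np.array([r[0][0]/1e3,r[0][1]/1e3,0])-O)@n)
    q=P[M["blue"]&(P[...,2]>.07)&(P[...,2]<.1)]
    a=np.linalg.lstsq(np.c_[q[:,:2]-q[:,:2].mean(0),np.ones(len(q))],q[:,2],rcond=None)[0]; print("plane slope deg",np.degrees(a[:2]),a[2])
E
```

```text
15.4333
top blue ((610.35693359375, -7.503669738769531), (85.1776123046875, 109.68657684326172), 1.8956820964813232, np.float64(0.07937718910584733), 1879) pad x 0.020857508051799322
top orange ((504.8820495605469, -421.3589782714844), (65.74161529541016, 48.6960334777832), 21.252065658569336, np.float64(0.09237849435871974), 327) pad x -0.09519951124743598
top orange ((517.4146728515625, -178.7921142578125), (111.14334106445312, 71.83064270019531), 89.41374969482422, np.float64(0.0828839752423118), 638) pad x -0.07644831731064362
top green ((505.0168151855469, 172.73233032226562), (71.28901672363281, 109.58089447021484), 2.9470393657684326, np.float64(0.08329744957684837), 1132) pad x -0.07982425350433336
plane slope deg [ 0.68365637 -0.09274506] 0.07927124660769559
side blue ((608.253173828125, -7.787914276123047), (85.8632583618164, 110.29817199707031), 0.9346615076065063, np.float64(0.08103680108350228), 1452) pad x 0.018747148771338113
side orange ((514.864501953125, -179.36065673828125), (111.73831939697266, 71.55209350585938), 88.4916763305664, np.float64(0.08473060590079541), 1038) pad x -0.0790122340519101
side orange ((495.32061767578125, -430.990234375), (47.88982009887695, 66.38507843017578), 3.546955108642578, np.float64(0.0941364753855146), 579) pad x -0.10500487208215979
side green ((504.18182373046875, 172.17205810546875), (71.62158203125, 112.7506103515625), 2.231013536453247, np.float64(0.08454536460620296), 767) pad x -0.0806733431163892
side green ((308.924560546875, 141.03392028808594), (76.4383544921875, 168.0115203857422), 30.09443473815918, np.float64(0.0857776868980916), 478) pad x -0.27666514900394884
plane slope deg [1.00362727 0.52920589] 0.08031168228422911
```

View pics/top7.png

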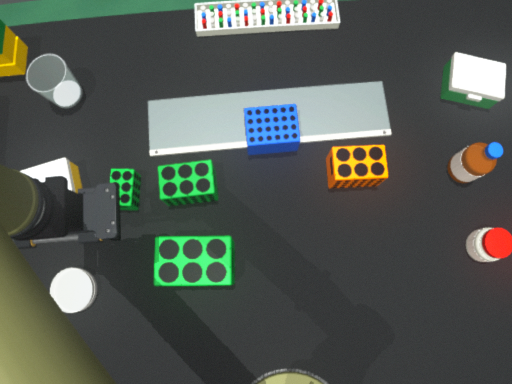

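View pics/side7.png

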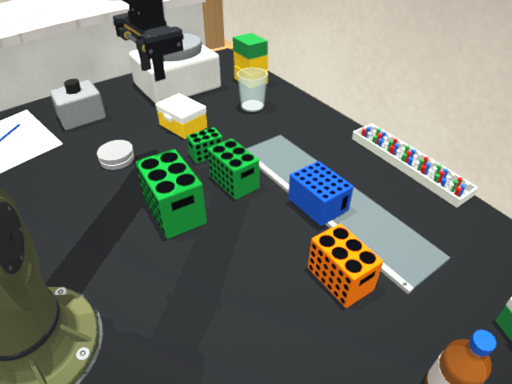

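The rack lies flat: its top is at 0.080 and its yaw is about 1.3–1.9° against the kerb's 1.47°. However, it slipped back as it fell, so its centre is about 20 mm behind the kerb face instead of 32. There is time to mend this with a low square push of about 11 mm.

```bash
python3 - <<'E'
from workcell import *
from h import *
print(current_width())
move_ptp(W(-.07,.16,.003),R(10))
line_to(W(-.07,.030,.003),rate=.15)
line_to(W(-.04,.030,.003),rate=.08,f_stop=25)
f=line_to(W(-.0212,.030,.003),rate=.03,f_stop=25)
F=current_force();p=current_tcp_pos();print(f,current_clock(),np.round([F@n,F@t,F[2]],1),(p-O)@n,p[2])
line_to(W(-.06,.030,.003),rate=.1)
line_to(W(-.06,.17,.003),rate=.2)
move_ptp(np.array([.40,.32,.25]),R(0))
print(current_clock())
for nme in("top","side"):
    p,d=camera(nme); cv2.imwrite(f"pics/{nme}8.png",p); P=cloud(p,d,camera_info(nme)); M=masks(p)
    for k in M:
        for s,r in comps(P,M[k],0.07,0.1):
            if abs(r[0][1])<200: print(nme,k,r,"pad x",(np.array([r[0][0]/1e3,r[0][1]/1e3,0])-O)@n)
    q=P[M["blue"]&(P[...,2]>.07)&(P[...,2]<.1)]
    a=np.linalg.lstsq(np.c_[q[:,:2]-q[:,:2].mean(0),np.ones(len(q))],q[:,2],rcond=None)[0]; print("plane slope deg",np.degrees(a[:2]),a[2])
E
```

```text
0.06011943327792419
False 19.2 [ 0.3  0.2 -0.1] -0.02096465801349364 0.02999145232751201
21.9417
top blue ((621.4346313476562, -7.268421173095703), (85.58850860595703, 109.43485260009766), 1.4132789373397827, np.float64(0.07947302628860961), 1881) pad x 0.03193759502575778
top orange ((517.4271240234375, -178.23611450195312), (110.45101165771484, 71.68429565429688), 89.12810516357422, np.float64(0.08305075203112065), 642) pad x -0.07642160688266704
top green ((505.0692138671875, 173.00418090820312), (71.04920196533203, 109.9132080078125), 2.7692294120788574, np.float64(0.08307363567875414), 1129) pad x -0.07976489814149552
plane slope deg [0.6571608  0.11709655] 0.07937116055542195
side blue ((619.7444458007812, -7.727176666259766), (86.34320068359375, 112.41549682617188), 2.2094616889953613, np.float64(0.08083183612800744), 1437) pad x 0.03023619703312069
side orange ((514.7752075195312, -179.41647338867188), (110.50638580322266, 72.17434692382812), 88.75039672851562, np.float64(0.08481541263198938), 1043) pad x -0.07910293099204266
side green ((503.9062805175781, 171.9481964111328), (70.95470428466797, 112.1476821899414), 3.5742363929748535, np.float64(0.08461318239668097), 769) pad x -0.08095453848805981
side green ((309.0942687988281, 139.68984985351562), (75.0060806274414, 166.0893096923828), 30.496322631835938, np.float64(0.08526990421845287), 471) pad x -0.27652997674899427
plane slope deg [1.06701411 0.58218833] 0.08015461223508881
```

View pics/side8.png

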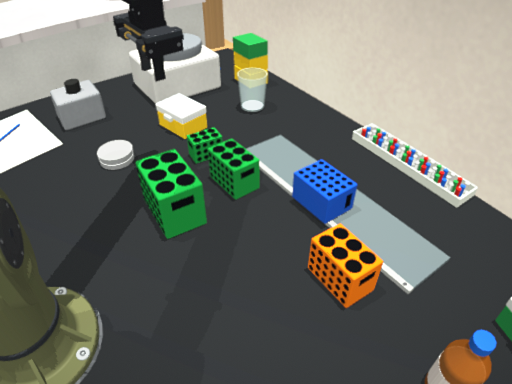

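Blue now lies on the pad at about (325,190), small wells up. Its centre is 32 mm behind the kerb face and its yaw is 1.41° against the kerb's 1.47°. Green and orange haven't moved, so I'm handing in.

```bash
python3 - <<'E'
from workcell import *
close_job(); print(current_clock())
E
```

```text
the job is handed in; nothing more can be done
the job is handed in; nothing more can be done
```

The blue rack lies flat and square on the pad with its small wells up, and I handed the job in at about 22 s of the 35 s allowed.

- **Slide:** I pushed it low with two spread fingers until it met the kerb. The force stop came at the same place three times. Its yaw then read 1.1° against the kerb's 1.4°, with a gap of about 0.7 mm.
- **Tip:** I followed its upper back face along an arc to 54°, and it fell over the kerb by itself.
- **Correction:** It slipped back during the tip and landed with its centre about 20 mm behind the kerb face, instead of 32. I slid it about 11 mm further with a low push while it lay on the pad.

**Last checks:**
- **Position and yaw:** The top camera put the centre 31.9 mm behind the kerb face, with a yaw of 1.41° against the kerb's 1.47°. The side camera, which is noisier, gave 30.2 mm and 2.2°.
- **Flatness:** The top face was at 79–81 mm, where 80 is expected. Plane fits showed slopes of 0.1–1.1°. I put this down to camera calibration, but did not confirm it.
- **Other racks:** Orange and green were where they started, within about 1 mm, and the arm was clear of everything.

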